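Check the brake lever of a specimen trolley's push bar

ROBOT

A 7-joint arm with a two-finger parallel gripper is mounted at the origin on the work surface. World frame = base frame: x ahead of the robot, y to its left, z up, the work surface at z = 0. Lengths are in m, angles in rad, forces in N, time in s.
With the tool pointing down it reaches from about 0.425 to 0.925 m from the base axis. Payload 6.8 kg.
Tool frame: the origin (TCP) lies between the finger pads; the fingertips stand 22 mm ahead of it and the grasp point (between the pads) lies 3 mm ahead of it; z points along the fingers, y is the direction in which the jaws open and shut (so a half turn about z gives the same grasp; the last joint's range is limited). The gripper opens to 85 mm and grips with 20 to 120 N. Pads are 22 mm wide; open, the fingers measure 114 mm over their backs; the gripper's body (76 mm by 85 mm) begins 54 mm behind the grasp point. The pads swing forward as they close: fully open they stand 13 mm farther back than shut.
Start: joints at [1.108, 0.477, 0.022, 1.555, -0.011, 1.109, -0.083], TCP at [0.235, -0.633, 0.253] pointing down, gripper open.
Joint ranges: [-2.96, 2.96], [-0.34, 2.1], [-1.41, 1.46], [0.24, 2.44], [-1.37, 4.51], [0.17, 1.92], [-2.96, 2.96]. Speed limits (rad/s): [2.39, 2.39, 3.14, 3.14, 3.14, 3.14, 3.14].

INTERFACE

Orientations are given as a unit quaternion [w, x, y, z].
In Python, from station import bot gives the robot as it stands. The module is installed in compiled form; this text tells all that it offers.
- The arm moves only by the tool drive_tool, never from a script. Its argument "series" is one flat list of numbers, 7 for each row, row after row: the opening, from -1 (shut) to 1 (fully open), then the shift along the tool's x, y, z in mm, then the turn, a rotation vector about the tool's x, y, z in rad. In form: [jaw, x, y, z, wx, wy, wz, jaw, x, y, z, wx, wy, wz, ...]. A call has 1 to 12 rows; each row shifts and turns the commanded pose from where the row before left it, along the tool's axes as they then stand; what a row does not reach is not made up. A row lasts 1/8 s, in which the tool goes at most 62.5 mm and 10.7 degrees, less where a joint would pass 70% of its speed; a pose out of reach is approached as far as the arm can. A call with a gripper value outside its range is refused whole. The fingers move at their own pace and stop on an object; "force" is the grip in N (left out, the last holds). Time passes only in rows, so rows that do not move let the fingers close. It gives the time, the measured TCP pose, the force and the opening at its end, in the units of the state.
- bot.get_obs(): the state, without advancing time (a new reading comes with each control period).
- bot.read_camera(name): name is "side" or "top"; returns a dict with "pixels" (384x512x3 uint8, blue, green, red), "camera_matrix" (3x3 intrinsics, pixels), "distortion" ([k1, k2, p1, p2, k3] as OpenCV has them; the pictures are not rectified), "rvec" (rotation vector, rad) and "tvec" (3), from world to camera coordinates, as OpenCV has them. Camera axes: x right, y down, z forward; pixel columns grow to the right and rows downward; lengths in m; the calibration is good to about 2 mm. A picture is of the moment at which its call begins. There is no depth.
- bot.hand_in(): hands the job in, once; it reports no verdict.
The state is a dict: "t": time; "q": joint angles; "joint_vel": joint speeds; "joint_torque": joint torques, N m; "eef_pos": TCP position; "tool_rot": TCP orientation; "contact_force": force on the tool from outside, world axes, zero at the start; "torque": the same for the moment, N m; "gripper_width": opening from 0.0 (shut) to 1.0 (fully open).
Only numpy, scipy, OpenCV 4.12 (cv2) and the standard library are available. Lean on these libraries where they do the work, as an engineer would, in place of code of your own. Each camera call takes 0.05 s, during which the arm holds its last target. There are 200 camera calls.

TASK

With the outside of the fingers, press the red brake lever in towards its black push bar until it stops short of the bar, hold it firmly there for a good second, then ease it back out to rest under the fingers instead of letting it snap. Then log the check by pressing the orange key on the grey counter all the way down and letting it up, and finish clear of everything. Only push: never grip the lever or reach behind it, do not touch the bar, do not force the lever beyond its stop, and leave the other things on the bench where they stand.

Things in the scene. Friction and masses are not known exactly. Their poses are not given: they have to be found in the camera images.
- stand: Heavy grey test stand fixed to the bench: base plate 200 (x) x 320 (y) x 18 mm high with two 20 mm steel posts at x=+40, y=+-125 mm that carry the push bar. Origin: centre of the underside, on the bench. z up; its -x side (the lever side) faces roughly the robot. Stands on the left or the right half of the bench, turned by up to 0.35 rad.
- bar: Push bar, fixed on the stand: round, along y, 320 mm long, 26 mm thick, with a black rubber sleeve 30 mm thick (y from -115 to +55 mm) and a black lever clamp (y from 69 to 101 mm, x from -37 to +13 mm, 34 mm high). Origin: middle of the bar on its axis, 130 mm above the bench; axes as the stand's. Must not be touched.
- lever_hinge (a joint): Brake lever hinge (vertical axis), rad: 0 = released, at rest, the lever leaning 0.33 rad away from the bar; grows as the lever is pressed in towards the bar, up to a hard stop at 0.30, where about 16 mm of gap to the bar remains. It springs back: at the pressing point it takes about 2.2 N to start and 5.5 N to reach the stop. It is light, so it snaps back if let go.
- lever: Red brake lever: straight arm 155 mm long from the hinge axis, 22 mm high (z +-11), 13 mm thick (x -6 to +7), free end a rounded 18 mm post at y=-146 mm. Origin: on the hinge axis, 130 mm above the bench; the arm runs along its -y. The outer face, to be pressed, looks along -x; pressing goes along +x; the inner face (+x) must not be touched. Axes turn with the lever. Free space below it.
- lever_press (a point): Pressing point: on the lever's outer face, 110 mm from the hinge axis, at mid height; axes as the lever's (press along +x), moves with the lever.
- lever_pivot (a point): Point on the lever's hinge axis (vertical), 130 mm above the bench.
- counter: Grey laboratory counter fixed to the bench, 170 (x) x 200 (y) x 40 mm high, with a display and small flat dummy keys (5 mm high). Origin: centre of the underside. On the half of the bench that the stand leaves free, turned by up to 0.4 rad.
- log_key (a joint): Travel of the round orange key, m: 0 = up, 0.006 = fully down. It springs up; fully down takes 5 N.
- log_key_top (a point): Centre of the top of the orange key (32 mm in diameter, pressed straight down), 62 mm above the bench.
- screwdriver: Blue-handled screwdriver 170 mm long lying along the bar on the base plate behind it. Bystander.
- pot: Yellow specimen pot with red lid, 60 mm wide, 75 mm high, behind the stand. Origin under its centre. Bystander.
- marker: White and green marker, 130 mm long, 12 mm thick, lying behind the counter. Bystander.
- beaker: Glass beaker 64 mm wide, 85 mm high, behind the counter. Origin under its centre. Bystander.
- rack: White tube rack with capped tubes, 80 x 180 mm, 98 mm high, at the left. Origin under its centre. Bystander.
- wash_bottle: White bottle with blue cap, 68 mm wide, 170 mm high, at the right. Origin under its centre. Bystander.
- slide_box: Blue slide box 100 x 85 x 34 mm, at the right. Origin under its centre. Bystander.
- dish: Clear dish 60 mm wide, 14 mm high, at the left. Origin under its centre. Bystander.

How it is judged:
By the outcome, as a careful person would: the job done as asked, in the order asked, and still so for the second after the job is handed in, with the robot touching nothing.
It also fails if it takes over 54 s, if anything falls off the work surface, if the arm or the gripper's body presses on something with over 40 N, if the wrist force passes 120 N, or if a joint passes its speed limit or range.

## Working session

There is one attempt and no reset: what is moved stays moved. The work goes in short steps, Python scripts to look and compute and a tool call to move; the robot and the scene stay as the last step left them, time stands still between calls to the robot, and variables do not carry over. Pictures are saved under pics/ and viewed, about 8 in all and at most 12, crops included, and the job is handed in when it is done.

Besides the shell and the picture viewer there is one more tool, called after "Call:" as name(argument=value, ...) on one line, values as JSON. drive_tool: Moves the arm, as the interface text tells. Its arguments: {"type":"object","properties":{"series":{"type":"array"},"force":{"type":"number"}},"required":["series"]}

```bash
mkdir -p pics; cat > h.py <<'E'
import numpy as np,cv2
from station import bot
def cam(n):
    c=bot.read_camera(n); return c
def ray(c,u,v):
    K,D=np.array(c["camera_matrix"]),np.array(c["distortion"])
    R,_=cv2.Rodrigues(np.array(c["rvec"],float)); t=np.array(c["tvec"],float).ravel()
    p=cv2.undistortPoints(np.array([[[u,v]]],float),K,D)[0,0]
    return -R.T@t, R.T@np.array([p[0],p[1],1])
def at(c,u,v,z):
    o,d=ray(c,u,v); return (o+d*(z-o[2])/d[2])[:3]
def proj(c,P):
    return cv2.projectPoints(np.array(P,float).reshape(-1,1,3),np.array(c["rvec"],float),np.array(c["tvec"],float),np.array(c["camera_matrix"]),np.array(c["distortion"]))[0].reshape(-1,2)
E
python3 - <<'E'
from h import *
import pickle
for n in("top","side"):
    c=cam(n); pickle.dump(c,open(n+'.pkl','wb'))
    cv2.imwrite(f"pics/{n}0.png",cv2.resize(c["pixels"],(800,600),interpolation=cv2.INTER_CUBIC))
    print(n,ray(c,256,192))
print(bot.get_obs())
E
```

```text
top (array([4.26408222e-01, 8.23600906e-04, 1.46926083e+00]), array([ 0.0655422 , -0.00399668, -0.99789172]))
side (array([-0.41414083,  1.13316192,  0.98158114]), array([ 0.5457728 , -0.64628372, -0.53417505]))
{'t': 0.1, 'q': array([ 1.10790325,  0.47770139,  0.02233914,  1.55635789, -0.01150537,
        1.10928062, -0.08311341]), 'joint_vel': array([-0.0009212 , -0.0017088 , -0.00032304, -0.00303254,  0.00068315,
        0.0012729 ,  0.00133101]), 'joint_torque': array([ 3.94806586e-03, -5.97757602e+01,  1.61345076e+00, -2.81954402e+01,
        1.28214341e-02,  5.01547634e-03,  6.31037921e-06]), 'eef_pos': array([ 0.23431599, -0.63249685,  0.25243135]), 'tool_rot': array([-7.85268668e-04,  9.84305490e-01,  1.76471094e-01, -1.97010758e-04]), 'contact_force': array([ 0.23196891, -1.00408834, -0.03215193]), 'torque': array([ 0.00254155, -0.01440368, -0.01096611]), 'gripper_width': 0.9971140458522667}
```

View pics/top0.png

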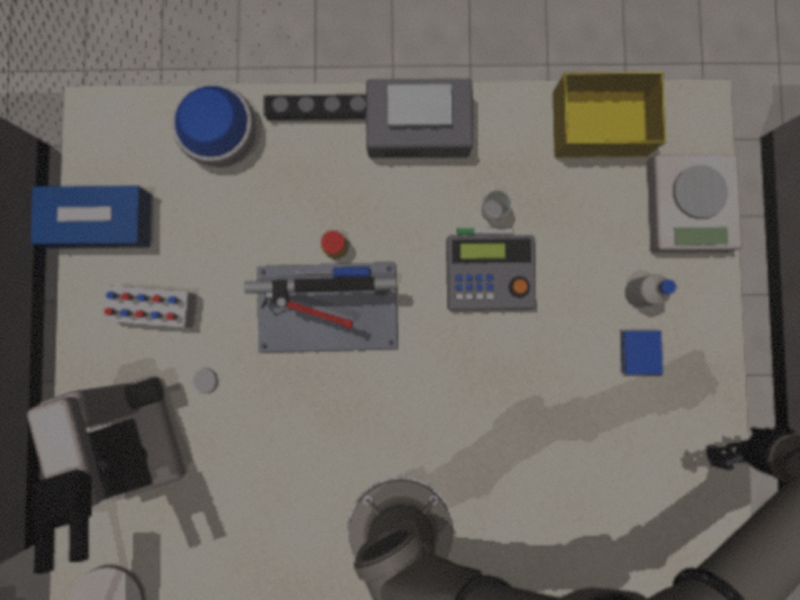

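View pics/side0.png

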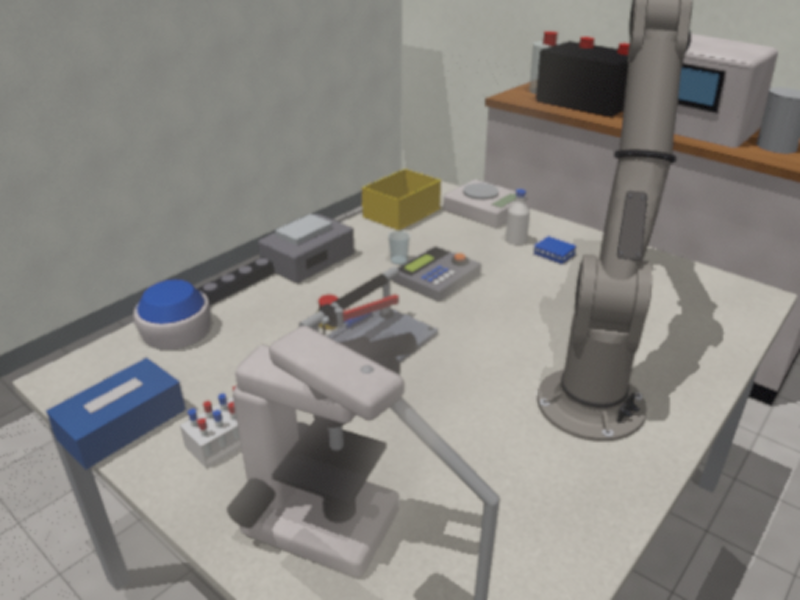

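The top view shows the stand around (328,308), with the lever running from about (283,303) to (350,323). The counter is at about (491,272), with the orange key at (519,287). I'll enlarge both areas.

```bash
python3 - <<'E'
from h import *
import pickle
c=pickle.load(open('top.pkl','rb'))
im=c["pixels"][145:235,150:270]   # x6.66
a=cv2.resize(im,(800,600),interpolation=cv2.INTER_CUBIC)
cv2.imwrite("pics/stand.png",cv2.convertScaleAbs(a,alpha=1.6))
im=c["pixels"][135:210,270:370]
cv2.imwrite("pics/cnt.png",cv2.convertScaleAbs(cv2.resize(im,(800,600),interpolation=cv2.INTER_CUBIC),alpha=1.4))
E
```

```text
(no output)
```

View pics/stand.png

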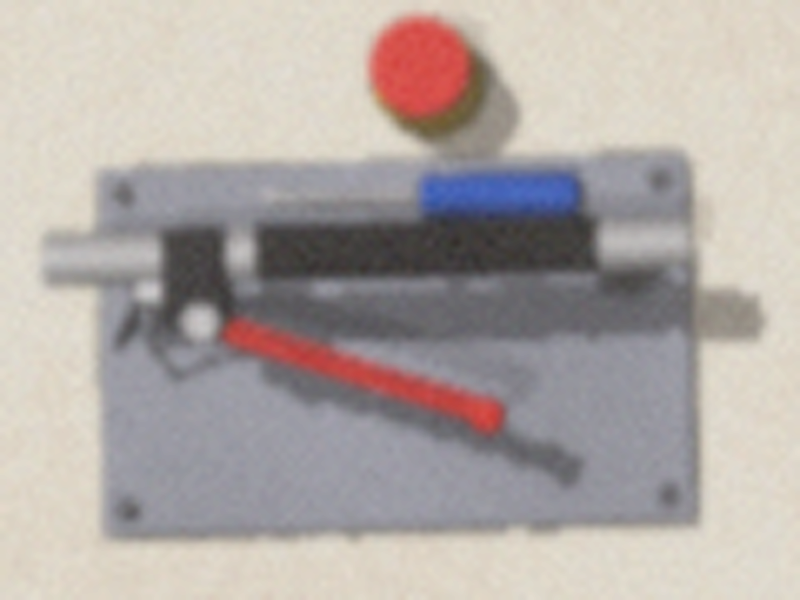

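View pics/cnt.png

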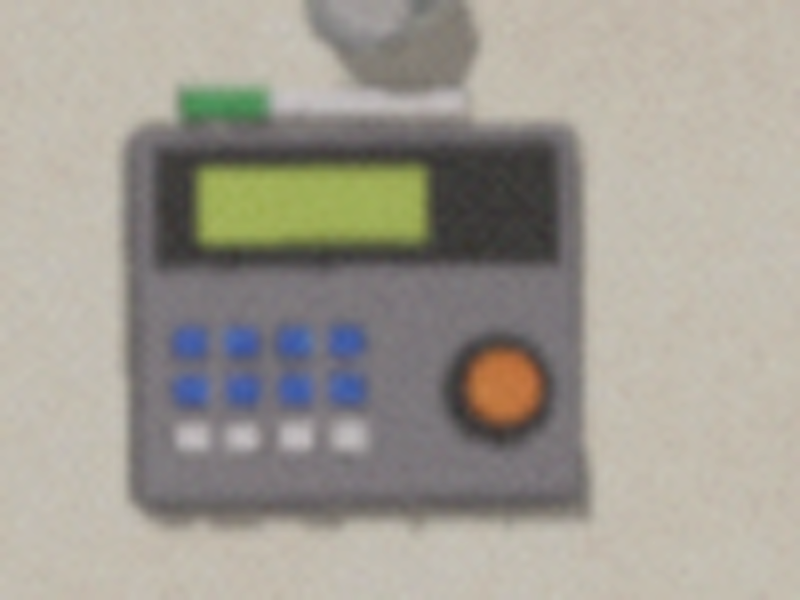

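```bash
python3 - <<'E'
from h import *
import pickle
c=pickle.load(open('top.pkl','rb'))
f=lambda x,y,z:at(c,(x+.5)/6.6667-.5+150,(y+.5)/6.6667-.5+145,z)
g=lambda x,y,z:at(c,(x+.5)/8-.5+270,(y+.5)/8-.5+135,z)
C=np.array([f(*p,.018) for p in [(98,170),(690,152),(697,524),(105,538)]])
print("corners",C[:,:2].round(4)); ctr=C.mean(0)
ex=(C[0]+C[1]-C[2]-C[3]); yaw=np.arctan2(ex[1],ex[0]); ey=C[0]+C[3]-C[1]-C[2]
print("ctr",ctr,"yaw",yaw,np.arctan2(-ey[0],ey[1]))
b1,b2=f(45,259,.13+0),f(692,242,.13+0); d=b1-b2; print("bar",b1,b2,np.linalg.norm(d),np.arctan2(-d[0],d[1]),(b1+b2)/2)
h=f(202,321,.15);e=f(489,415,.141);print("hinge",h,"end",e,np.linalg.norm((h-e)[:2]),np.arctan2(-(h-e)[0],(h-e)[1]))
print("key",g(502,387,.062), "cnt top edge",g(130,130,.04),g(578,130,.04))
E
```

```text
corners [[0.6038 0.3246]
 [0.6106 0.0047]
 [0.4105 0.0027]
 [0.4056 0.3195]]
ctr [0.50762691 0.16288092 0.018     ] yaw 0.017892828713893458 0.01832899705481162
bar [0.54578817 0.32572748 0.13      ] [0.55136297 0.00381592 0.13      ] 0.3219598322412882 0.017316071643800144 [0.54857557 0.1647717  0.13      ]
hinge [0.51288254 0.24365965 0.15      ] end [0.46601858 0.10411345 0.141     ] 0.14720520196299466 -0.32399690067291465
key [ 0.54805976 -0.27040355  0.062     ] cnt top edge [ 0.66594254 -0.11212196  0.04      ] [ 0.66417063 -0.31100329  0.04      ]
```

Call:
drive_tool(series=[-1,0,0,-12,0,0,0.167,-1,0,0,-12,0,0,0.167,-1,0,0,-12,0,0,0.167,-1,0,0,-12,0,0,0.167,-1,17,-50,0,0,0,0,-1,17,-50,0,0,0,0,-1,17,-50,0,0,0,0,-1,17,-50,0,0,0,0,-1,17,-50,0,0,0,0,-1,17,-50,0,0,0,0,-1,17,-50,0,0,0,0,-1,17,-50,0,0,0,0])

```text
t: 1.6
eef_pos: [0.4877, -0.2928, 0.301]
tool_rot: [-0.0, 0.988, -0.156, -0.0]
contact_force: [1.0, -0.4, -0.2]
gripper_width: 0.001
```

```bash
cat >> h.py <<'E'
from scipy.spatial.transform import Rotation as Ro
def pose():
    o=bot.get_obs(); w,x,y,z=o["tool_rot"]; R=Ro.from_quat([x,y,z,w]); return np.array(o["eef_pos"]),R,o
def to(p,th):
    "tool-frame shift (mm) and turn to pose p, tool x at world angle th, pointing down"
    P,R,o=pose(); T=Ro.from_euler('z',th)*Ro.from_quat([1,0,0,0])
    print("t",o["t"],"pos",P.round(4),"th",np.arctan2(*R.as_matrix()[[1,0],0]).round(3),"F",o["contact_force"].round(2),"w",round(o["gripper_width"],3))
    print("shift",(R.inv().apply(np.array(p)-P)*1e3).round(1),"turn",(R.inv()*T).as_rotvec().round(3))
E
python3 -c "
from h import *
to([.44,.145,.29],-.315)"
```

```text
t 1.6 pos [ 0.4877 -0.2928  0.301 ] th -0.313 F [ 0.98 -0.37 -0.15] w 0.001
shift [-180.3 -401.8   11.1] turn [0.    0.    0.002]
```

Call:
drive_tool(series=[-1,-20,-45,0,0,0,0,-1,-20,-45,0,0,0,0,-1,-20,-45,0,0,0,0,-1,-20,-45,0,0,0,0,-1,-20,-45,0,0,0,0,-1,-20,-45,0,0,0,0,-1,-20,-45,0,0,0,0,-1,-20,-45,0,0,0,0,-1,-20,-45,0,0,0,0,-1,0,0,20,0,0,0,-1,0,0,0,0,0,0])

```text
t: 2.98
eef_pos: [0.4395, 0.1462, 0.2799]
tool_rot: [0.001, 0.988, -0.155, -0.002]
contact_force: [-1.0, -0.2, -0.0]
gripper_width: 0.001
```

```bash
python3 -c "
from h import *
to([.441,.151,.136],-.315)"
```

```text
t 2.975 pos [0.4395 0.1462 0.2799] th -0.312 F [-1.   -0.19 -0.02] w 0.001
shift [  0.3  -5.4 143.9] turn [0.002 0.003 0.003]
```

Call:
drive_tool(series=[-1,0,-5,25,0,0,0,-1,0,0,25,0,0,0,-1,0,0,25,0,0,0,-1,0,0,25,0,0,0,-1,0,0,25,0,0,0,-1,0,0,19,0,0,0,-1,0,0,0,0,0,0,-1,0,0,0,0,0,0])

```text
t: 3.98
eef_pos: [0.4429, 0.151, 0.1382]
tool_rot: [-0.0, 0.988, -0.156, 0.001]
contact_force: [-0.1, 0.4, -0.4]
gripper_width: -0.002
```

```bash
python3 - <<'E'
from h import *
to([.4617,.1442,.136],-.315)
a=cam("top")["pixels"][145:235,150:270]; b=cam("side")["pixels"][160:235,180:280]
a=cv2.resize(a,(400,300),interpolation=cv2.INTER_CUBIC);b=cv2.resize(b,(400,300),interpolation=cv2.INTER_CUBIC)
cv2.imwrite("pics/near.png",cv2.convertScaleAbs(cv2.resize(np.hstack([a,b]),(800,300)),alpha=1.6))
E
```

```text
t 3.975 pos [0.4429 0.151  0.1382] th -0.314 F [-0.08  0.42 -0.44] w -0.002
shift [19.9  0.6  2.2] turn [-0.001 -0.001  0.001]
```

View pics/near.png

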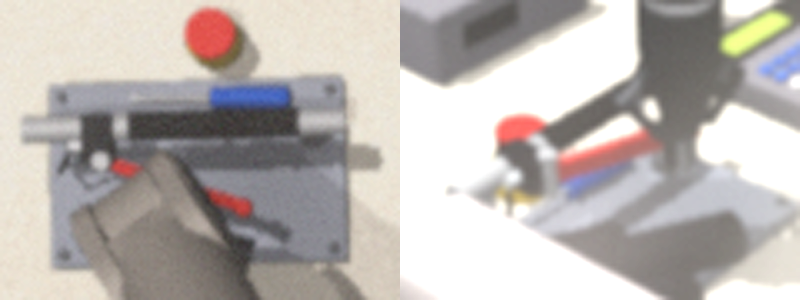

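The fingers stand at about (680,155) in the side crop, in front of the outer face of the lever and level with it. The lever still looks at rest. Next I'll approach slowly.

Call:
drive_tool(series=[-1,4,0,1,0,0,0,-1,4,0,1,0,0,0,-1,3,0,0,0,0,0,-1,2,0,0,0,0,0,-1,0,0,0,0,0,0])

```text
t: 4.7
eef_pos: [0.4547, 0.1471, 0.1353]
tool_rot: [0.0, 0.988, -0.156, -0.0]
contact_force: [0.3, 0.6, -0.2]
gripper_width: -0.003
```

```bash
python3 - <<'E'
from h import *
to([.4617,.1442,.136],-.315)
E
```

```text
t 4.7 pos [0.4547 0.1471 0.1353] th -0.313 F [ 0.28  0.56 -0.22] w -0.003
shift [ 7.6  0.6 -0.7] turn [0.    0.    0.002]
```

Call:
drive_tool(series=[-1,2,0,0,0,0,0,-1,2,0,0,0,0,0,-1,1,0,0,0,0,0,-1,0,0,0,0,0,0])

```text
t: 5.2
eef_pos: [0.4594, 0.1456, 0.1353]
tool_rot: [0.0, 0.988, -0.156, 0.0]
contact_force: [-0.6, 0.0, -1.5]
gripper_width: 0.002
```

Call:
drive_tool(series=[-1,1,0,0,0,0,0,-1,1,0,0,0,0,0,-1,0,0,0,0,0,0,-1,0,0,0,0,0,0])

```text
t: 5.7
eef_pos: [0.4612, 0.145, 0.1353]
tool_rot: [0.0, 0.988, -0.156, -0.0]
contact_force: [0.6, -0.4, 0.3]
gripper_width: -0.003
```

```bash
python3 - <<'E'
from h import *
to([.4617,.1442,.136],-.315)
E
```

```text
t 5.7 pos [0.4612 0.145  0.1353] th -0.313 F [ 0.62 -0.37  0.3 ] w -0.003
shift [ 0.7  0.6 -0.7] turn [0.    0.    0.002]
```

Call:
drive_tool(series=[-1,1,0,0,0,0,0,-1,0,0,0,0,0,0,-1,0,0,0,0,0,0])

```text
t: 6.08
eef_pos: [0.4622, 0.1447, 0.1353]
tool_rot: [0.0, 0.988, -0.156, 0.0]
contact_force: [-0.6, -0.2, 0.0]
gripper_width: -0.007
```

Call:
drive_tool(series=[-1,1,0,0,0,0,0,-1,0,0,0,0,0,0,-1,0,0,0,0,0,0])

```text
t: 6.45
eef_pos: [0.4632, 0.1444, 0.1353]
tool_rot: [0.0, 0.988, -0.156, -0.0]
contact_force: [0.1, -0.2, 0.2]
gripper_width: -0.001
```

Call:
drive_tool(series=[-1,1,0,0,0,0,0,-1,0,0,0,0,0,0,-1,0,0,0,0,0,0])

```text
t: 6.82
eef_pos: [0.4638, 0.1442, 0.1352]
tool_rot: [0.0, 0.988, -0.156, -0.0]
contact_force: [-0.9, -0.0, 1.3]
gripper_width: -0.003
```

Call:
drive_tool(series=[-1,2.75,0.4,0,0,0,-0.025,-1,2.75,0.4,0,0,0,-0.025,-1,2.75,0.4,0,0,0,-0.025,-1,2.75,0.4,0,0,0,-0.025,-1,0,0,0,0,0,0])

```text
t: 7.45
eef_pos: [0.4743, 0.1396, 0.1352]
tool_rot: [-0.0, 0.994, -0.106, -0.0]
contact_force: [-2.3, 1.5, 1.1]
gripper_width: -0.001
```

```bash
cat >> h.py <<'E'
H=np.array([.512,.2435]); Y=.018
def lev(off=.017):
    "lever angle from TCP, pads flat on the outer face at off from hinge line"
    P,R,o=pose(); r=P[:2]-H; L=np.hypot(*r); a=np.arctan2(r[0],-r[1])+np.arcsin(off/L)
    print("psi joint",round(a-Y+.33,4),"L",L.round(4),"Fpush",(o["contact_force"][:2]@R.as_matrix()[:2,0]).round(2))
E
python3 - <<'E'
from h import *
to([.494,.1335,.1353],-.012); lev()
print([bot.get_obs()["contact_force"].round(2) for _ in range(3)])
E
```

```text
t 7.45 pos [0.4743 0.1396 0.1352] th -0.213 F [-2.25  1.51  1.07] w -0.001
shift [20.5  1.8 -0.1] turn [-0.     0.    -0.201]
psi joint 0.1188 L 0.1105 Fpush -2.52
[array([-2.25,  1.51,  1.07]), array([-2.25,  1.51,  1.07]), array([-2.25,  1.51,  1.07])]
```

Call:
drive_tool(series=[-1,2.75,0.4,0,0,0,-0.025,-1,2.75,0.4,0,0,0,-0.025,-1,2.75,0.4,0,0,0,-0.025,-1,2.75,0.4,0,0,0,-0.025,-1,2.75,0.4,0,0,0,-0.025,-1,0,0,0,0,0,0])

```text
t: 8.2
eef_pos: [0.4875, 0.1355, 0.1353]
tool_rot: [-0.0, 0.999, -0.044, -0.0]
contact_force: [-4.2, 2.2, 1.1]
gripper_width: 0.001
```

```bash
python3 - <<'E'
from h import *
to([.494,.1335,.1353],-.012); lev()
E
```

```text
t 8.2 pos [0.4875 0.1355 0.1353] th -0.088 F [-4.15  2.21  1.14] w 0.001
shift [ 6.6  1.4 -0.1] turn [-0.     0.    -0.076]
psi joint 0.2434 L 0.1108 Fpush -4.33
```

Call:
drive_tool(series=[-1,2,0.3,0,0,0,-0.02,-1,2,0.3,0,0,0,-0.02,-1,0,0,0,0,0,0,-1,0,0,0,0,0,0])

```text
t: 8.7
eef_pos: [0.4911, 0.1346, 0.1352]
tool_rot: [0.0, 1.0, -0.024, -0.0]
contact_force: [-4.4, 2.5, 2.2]
gripper_width: -0.0
```

Call:
drive_tool(series=[-1,1,0.2,0,0,0,-0.01,-1,0,0,0,0,0,0,-1,0,0,0,0,0,0])

```text
t: 9.07
eef_pos: [0.4921, 0.1344, 0.1353]
tool_rot: [0.0, 1.0, -0.019, -0.0]
contact_force: [-4.5, 2.8, 1.7]
gripper_width: -0.0
```

Call:
drive_tool(series=[-1,1,0.2,0,0,0,-0.01,-1,0,0,0,0,0,0,-1,0,0,0,0,0,0])

```text
t: 9.45
eef_pos: [0.493, 0.1341, 0.1352]
tool_rot: [0.0, 1.0, -0.014, -0.0]
contact_force: [-5.1, 1.9, 0.8]
gripper_width: 0.002
```

```bash
python3 - <<'E'
from h import *
to([.494,.1335,.1353],-.012); lev()
E
```

```text
t 9.45 pos [0.493  0.1341 0.1352] th -0.028 F [-5.08  1.91  0.81] w 0.002
shift [ 1.   0.6 -0.1] turn [ 0.     0.001 -0.016]
psi joint 0.2941 L 0.111 Fpush -5.13
```

Call:
drive_tool(series=[-1,1,0,0,0,0,-0.01,-1,0,0,0,0,0,0,-1,0,0,0,0,0,0])

```text
t: 9.82
eef_pos: [0.494, 0.134, 0.1352]
tool_rot: [0.0, 1.0, -0.009, -0.0]
contact_force: [-4.5, 2.1, 1.7]
gripper_width: 0.002
```

Call:
drive_tool(series=[-1,1,0,0,0,0,0,-1,0,0,0,0,0,0,-1,0,0,0,0,0,0])

```text
t: 10.2
eef_pos: [0.4949, 0.1338, 0.1352]
tool_rot: [0.0, 1.0, -0.009, -0.0]
contact_force: [-4.9, 3.1, 1.6]
gripper_width: -0.001
```

Call:
drive_tool(series=[-1,0.5,0,0,0,0,0,-1,0,0,0,0,0,0,-1,0,0,0,0,0,0])

```text
t: 10.58
eef_pos: [0.4954, 0.1338, 0.1352]
tool_rot: [0.0, 1.0, -0.009, -0.0]
contact_force: [-5.4, 3.3, 2.1]
gripper_width: 0.0
```

Call:
drive_tool(series=[-1,0.7,0,0,0,0,-0.006,-1,0,0,0,0,0,0,-1,0,0,0,0,0,0])

```text
t: 10.95
eef_pos: [0.496, 0.1337, 0.1352]
tool_rot: [0.0, 1.0, -0.006, -0.001]
contact_force: [-5.0, 2.1, 2.6]
gripper_width: -0.0
```

Call:
drive_tool(series=[-1,0.7,0,0,0,0,0,-1,0,0,0,0,0,0,-1,0,0,0,0,0,0])

```text
t: 11.32
eef_pos: [0.4961, 0.1337, 0.1352]
tool_rot: [0.0, 1.0, -0.006, -0.001]
contact_force: [-7.1, 1.3, 2.9]
gripper_width: 0.001
```

Call:
drive_tool(series=[-1,0.7,0,0,0,0,0,-1,0,0,0,0,0,0,-1,0,0,0,0,0,0])

```text
t: 11.7
eef_pos: [0.4962, 0.1337, 0.1351]
tool_rot: [0.001, 1.0, -0.006, -0.002]
contact_force: [-9.6, 1.5, 5.7]
gripper_width: -0.0
```

The fingers have stopped moving at x≈0.496 and the force has gone up to about 10 N, so the lever is at its stop. I'll hold here.

Call:
drive_tool(series=[-1,0,0,0,0,0,0,-1,0,0,0,0,0,0,-1,0,0,0,0,0,0,-1,0,0,0,0,0,0,-1,0,0,0,0,0,0,-1,0,0,0,0,0,0,-1,0,0,0,0,0,0,-1,0,0,0,0,0,0,-1,0,0,0,0,0,0,-1,0,0,0,0,0,0,-1,0,0,0,0,0,0,-1,0,0,0,0,0,0])

```text
t: 13.2
eef_pos: [0.4962, 0.1337, 0.1351]
tool_rot: [0.001, 1.0, -0.006, -0.002]
contact_force: [-9.0, 1.0, 6.6]
gripper_width: 0.0
```

```bash
python3 - <<'E'
from h import *
to([.4630,.1445,.1353],-.315); lev()
a=cam("top")["pixels"][145:235,150:270]; b=cam("side")["pixels"][160:235,180:280]
a=cv2.resize(a,(400,300),interpolation=cv2.INTER_CUBIC);b=cv2.resize(b,(400,300),interpolation=cv2.INTER_CUBIC)
cv2.imwrite("pics/hold.png",cv2.convertScaleAbs(np.hstack([a,b]),alpha=1.5))
E
```

```text
t 13.2 pos [0.4962 0.1337 0.1351] th -0.012 F [-8.95  0.98  6.58] w 0.0
shift [-33.4 -10.4  -0.1] turn [0.002 0.003 0.303]
psi joint 0.3233 L 0.1109 Fpush -8.96
```

View pics/hold.png

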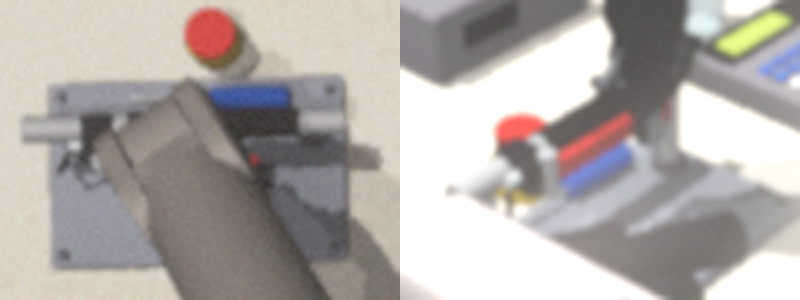

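The side crop shows the lever (600,140) almost parallel to the bar, with the fingers (660,135) on its outer side and a gap left to the bar. Now I'll ease it back.

Call:
drive_tool(series=[-1,-1.2,0,0,0,0,0,-1,-2.2,-0.4,0,0,0,0.02,-1,-2.2,-0.4,0,0,0,0.02,-1,-2.2,-0.4,0,0,0,0.02,-1,-2.2,-0.4,0,0,0,0.02,-1,-2.2,-0.4,0,0,0,0.02,-1,-2.2,-0.4,0,0,0,0.02,-1,-2.2,-0.4,0,0,0,0.02,-1,-2.2,-0.4,0,0,0,0.02,-1,-2.2,-0.4,0,0,0,0.02,-1,-2.2,-0.4,0,0,0,0.02,-1,-2.2,-0.4,0,0,0,0.02])

```text
t: 14.8
eef_pos: [0.4731, 0.1408, 0.1351]
tool_rot: [0.0, 0.993, -0.117, -0.0]
contact_force: [-3.8, -1.8, -0.2]
gripper_width: -0.0
```

```bash
python3 - <<'E'
from h import *
to([.4636,.1443,.1353],-.313); lev()
E
```

```text
t 14.8 pos [0.4731 0.1408 0.1351] th -0.234 F [-3.8  -1.85 -0.2 ] w -0.0
shift [-10.   -1.2  -0.2] turn [0.    0.    0.079]
psi joint 0.1052 L 0.1098 Fpush -3.27
```

Call:
drive_tool(series=[-1,-1.6,-0.3,0,0,0,0.015,-1,-1.6,-0.3,0,0,0,0.015,-1,-1.6,-0.3,0,0,0,0.015,-1,-1.6,-0.3,0,0,0,0.015,-1,-1,-0.2,0,0,0,0.01,-1,-1,0,0,0,0,0.01,-1,-0.5,0,0,0,0,0,-1,-0.5,0,0,0,0,0,-1,-0.5,0,0,0,0,0,-1,-0.5,0,0,0,0,0,-1,0,0,0,0,0,0])

```text
t: 16.18
eef_pos: [0.4642, 0.1453, 0.1356]
tool_rot: [-0.0, 0.988, -0.156, 0.001]
contact_force: [-0.0, 0.8, -0.4]
gripper_width: 0.003
```

```bash
python3 - <<'E'
from h import *
to([.4636,.1443,.1353],-.313); lev()
E
```

```text
t 16.175 pos [0.4642 0.1453 0.1356] th -0.312 F [-0.02  0.78 -0.39] w 0.003
shift [-0.3  1.1  0.3] turn [-0.001 -0.001  0.001]
psi joint 0.0153 L 0.1092 Fpush -0.26
```

Call:
drive_tool(series=[-1,-0.5,0,0,0,0,0,-1,-0.5,0,0,0,0,0,-1,-0.5,0,0,0,0,0,-1,-1,0,0,0,0,0,-1,-3,0,0,0,0,0,-1,-6,0,0,0,0,0,-1,-8,0,0,0,0,0,-1,0,0,-30,0,0,0,-1,0,0,-40,0,0,0,-1,0,0,-40,0,0,0,-1,0,0,-30,0,0,0,-1,0,0,0,0,0,0])

```text
t: 17.68
eef_pos: [0.4459, 0.1519, 0.2775]
tool_rot: [-0.001, 0.988, -0.155, 0.002]
contact_force: [-0.7, 0.1, -0.5]
gripper_width: 0.003
```

```bash
python3 - <<'E'
from h import *
to([.548,-.2704,.14],-.313)
E
```

```text
t 17.675 pos [0.4459 0.1519 0.2775] th -0.312 F [-0.74  0.08 -0.46] w 0.003
shift [226.3 370.9 137.5] turn [-0.003 -0.004  0.001]
```

Call:
drive_tool(series=[-1,23,37,0,0,0,0,-1,23,37,0,0,0,0,-1,23,37,0,0,0,0,-1,23,37,0,0,0,0,-1,23,37,0,0,0,0,-1,23,37,0,0,0,0,-1,23,37,0,0,0,0,-1,23,37,0,0,0,0,-1,23,37,0,0,0,0,-1,19,38,30,0,0,0,-1,0,0,40,0,0,0,-1,0,0,30,0,0,0])

```text
t: 19.18
eef_pos: [0.5446, -0.2711, 0.172]
tool_rot: [-0.0, 0.988, -0.156, -0.002]
contact_force: [-0.8, 0.8, -0.4]
gripper_width: -0.001
```

Call:
drive_tool(series=[-1,0,0,30,0,0,0,-1,0,0,0,0,0,0,-1,0,0,0,0,0,0])

```text
t: 19.55
eef_pos: [0.5465, -0.2712, 0.1458]
tool_rot: [0.0, 0.988, -0.155, 0.0]
contact_force: [0.5, -0.9, 1.0]
gripper_width: -0.002
```

```bash
python3 - <<'E'
from h import *
to([.548,-.2704,.084],-.313)
a=cam("top")["pixels"][135:210,270:370]; c=cam("side");u,v=proj(c,[.548,-.27,.062])[0].astype(int); b=c["pixels"][v-45:v+30,u-50:u+50]
d=cam("top")["pixels"][145:235,150:270]
r=lambda x:cv2.resize(x,(400,300),interpolation=cv2.INTER_CUBIC)
cv2.imwrite("pics/key.png",cv2.convertScaleAbs(np.vstack([np.hstack([r(a),r(b)]),np.hstack([r(d),r(d)])]),alpha=1.4))
E
```

```text
t 19.55 pos [ 0.5465 -0.2712  0.1458] th -0.312 F [ 0.46 -0.92  1.  ] w -0.002
shift [ 1.2 -1.3 61.8] turn [-0.    -0.     0.001]
```

View pics/key.png

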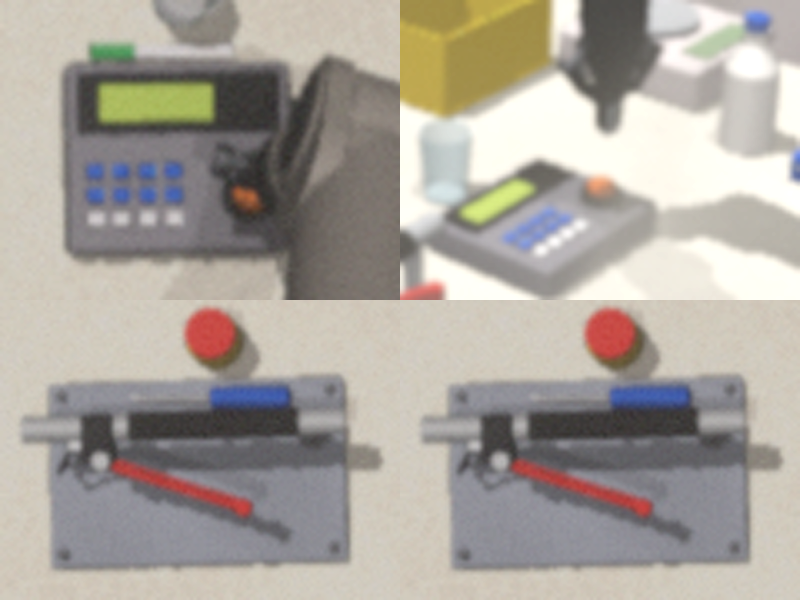

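The lever is back at rest, with its end at (246,508), where it started. The fingertips at (606,120) are directly above the orange key at (600,187). Next I'll press the key.

Call:
drive_tool(series=[-1,1,-1,20,0,0,0,-1,0,0,20,0,0,0,-1,0,0,10,0,0,0,-1,0,0,3,0,0,0,-1,0,0,0,0,0,0,-1,0,0,0,0,0,0])

```text
t: 20.45
eef_pos: [0.5479, -0.2709, 0.0929]
tool_rot: [0.0, 0.988, -0.156, 0.001]
contact_force: [0.3, -0.3, 0.7]
gripper_width: 0.001
```

Call:
drive_tool(series=[-1,0,0,2,0,0,0,-1,0,0,2,0,0,0,-1,0,0,2,0,0,0,-1,0,0,2,0,0,0,-1,0,0,2,0,0,0,-1,0,0,0,0,0,0,-1,0,0,0,0,0,0])

```text
t: 21.32
eef_pos: [0.5475, -0.2707, 0.0824]
tool_rot: [0.0, 0.988, -0.155, -0.0]
contact_force: [-1.2, 0.1, 2.3]
gripper_width: 0.003
```

Call:
drive_tool(series=[-1,0,0,1,0,0,0,-1,0,0,1,0,0,0,-1,0,0,1,0,0,0,-1,0,0,0,0,0,0,-1,0,0,0,0,0,0])

```text
t: 21.95
eef_pos: [0.5474, -0.2708, 0.0794]
tool_rot: [0.0, 0.988, -0.156, -0.0]
contact_force: [-1.8, 1.3, 3.7]
gripper_width: -0.004
```

Call:
drive_tool(series=[-1,0,0,1,0,0,0,-1,0,0,0.7,0,0,0,-1,0,0,0,0,0,0,-1,0,0,0,0,0,0])

```text
t: 22.45
eef_pos: [0.5475, -0.2707, 0.0781]
tool_rot: [0.0, 0.988, -0.155, 0.0]
contact_force: [-3.9, 1.1, 9.5]
gripper_width: -0.003
```

Call:
drive_tool(series=[-1,0,0,0.7,0,0,0,-1,0,0,0,0,0,0,-1,0,0,0,0,0,0])

```text
t: 22.82
eef_pos: [0.5475, -0.2708, 0.078]
tool_rot: [0.0, 0.988, -0.156, 0.0]
contact_force: [-4.6, 2.0, 14.2]
gripper_width: 0.0
```

Call:
drive_tool(series=[-1,0,0,0.7,0,0,0,-1,0,0,0,0,0,0,-1,0,0,0,0,0,0])

```text
t: 23.2
eef_pos: [0.5475, -0.2708, 0.0779]
tool_rot: [0.0, 0.988, -0.156, 0.0]
contact_force: [-6.3, 3.7, 18.4]
gripper_width: -0.004
```

The key bottomed out at z≈0.078, with 18 N on it against the 5 N it needs. Now I'll release it and move clear.

Call:
drive_tool(series=[-1,0,0,-2,0,0,0,-1,0,0,-3,0,0,0,-1,0,0,-4,0,0,0,-1,0,0,-8,0,0,0,-1,0,0,-20,0,0,0,-1,0,0,-40,0,0,0,-1,0,0,-50,0,0,0,-1,0,0,-50,0,0,0,-1,-40,0,-20,0,0,0,-1,-50,0,0,0,0,0,-1,0,0,0,0,0,0,-1,0,0,0,0,0,0])

```text
t: 24.7
eef_pos: [0.4625, -0.2433, 0.2745]
tool_rot: [0.0, 0.988, -0.155, 0.001]
contact_force: [0.4, -0.8, -0.4]
gripper_width: 0.0
```

```bash
python3 - <<'E'
from h import *
to([.45,-.25,.28],-.313)
a=cam("top"); s=cam("side")
r=lambda x:cv2.resize(x,(400,300),interpolation=cv2.INTER_CUBIC)
p=a["pixels"]
cv2.imwrite("pics/end.png",cv2.convertScaleAbs(np.vstack([np.hstack([r(p),r(s["pixels"])]),np.hstack([r(p[145:235,150:270]),r(s["pixels"][135:210,240:340])])]),alpha=1.3))
E
```

```text
t 24.7 pos [ 0.4625 -0.2433  0.2745] th -0.312 F [ 0.45 -0.83 -0.38] w 0.0
shift [-9.8 10.2 -5.5] turn [ 0.    -0.002  0.001]
```

View pics/end.png

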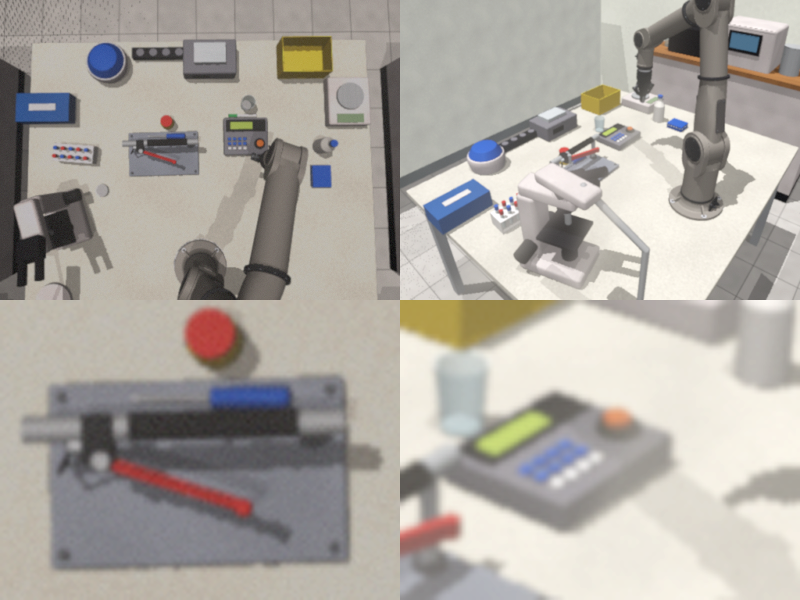

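The last picture shows the lever at rest (246,508), the orange key up (617,418), the other things in place and the arm clear. I'll hand in.

```bash
python3 -c "
from station import bot
print(bot.hand_in())"
```

```text
the job is handed in; nothing more can be done
None
```

The job is done and handed in at about 25 s of the 54 s allowed; no verdict was reported.

- **Lever:** I pressed it with the side of the shut fingers, along its outer face only, until it stopped. At the stop the fingers no longer advanced and the push rose from about 5 N to 9–10 N. I held it there for about 1.5 s, then eased it back over about 2.5 s with the fingers following it to rest.
- **Key:** I pressed the orange key until it bottomed out, at about 18 N where 5 N is needed, and let it up.
- **Last checks:** In the final pictures the lever is where it started, the key is up, nothing else appears to have moved, and the arm is clear with the force reading about zero.
- **Disagreements:** My position-based estimate of the lever angle at the stop was 0.32 rad against the stated 0.30. I put that down to about 2 mm of calibration error. While holding, the force sensor also showed an unexplained vertical force of about 6 N, probably friction against the lever.

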